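# Slide the top plywood blank off the stack and register it in the jig

### The job

Slide the pale top blank sideways off the stack onto the white jig bed without lifting it and without shifting the two blanks below. Once it is clear of the stack but short of the stop, push it square against the aluminium fence and press for a second (about 10 N); then slide it along the fence until it meets the brass foot of the red stop, wherever that is set, and press it there in the same way, leaving it flat and home against both. Never press it harder than 20 N against fence or stop, and leave everything else where it lies.

Things in the scene. Friction and masses are not known exactly. Their poses are not given: they have to be found in the camera images.
- blank_top: Pale plywood blank on top of the stack, the one to move: 120 (its x) x 100 (its y) x 12 mm thick (z), about 0.11 kg (varies). Origin at the centre of its underside. It starts with its underside 40 mm above the table, its axes within 0.12 rad of the jig's, at about -y of the jig.
- blank_middle: Darker blank directly under the top one, same size, origin at the centre of its underside. Roughly but not exactly flush with the top one (edges differ by up to about 5 mm). Must stay.
- blank_bottom: Darker blank at the bottom of the stack, same size, origin at the centre of its underside. Must stay. It lies on a fixed wooden riser (150 x 106 x 16 mm high).
- jig: Fixed wooden jig with a white bed, yawed up to 0.3 rad on the table. Origin on the table. In its frame the bed's flat top is at z = 38 mm (2 mm lower than the underside of the top blank on the stack) and spans x from -95 to +80 mm and y from -60 to +115 mm. The stack stands just beyond its -y edge (gap about 5 to 20 mm); +y is the slide direction towards the red stop; +x leads to the fence.
- fence: Fixed aluminium fence along the jig's far (+x) side, 22 mm high above the bed, 170 mm long along y, rigid. Origin at the middle of its face, at bed level; axes as the jig's. The face looks to the jig's -x. A seated blank has its centre 60 mm on the -x side of it. On the stack the blank's edge stands about 10 to 35 mm short of the face line.
- stop: Red stop block at the jig's +y end, 70 (x) x 20 x 24 mm high, black knob 12 mm more. Origin: middle of its -y face, at bed level; axes as the jig's. A locked, rigid brass foot, 30 mm wide, 2 to 12 mm above the bed, sticks out of that face; the blank meets the foot. Its reach, 6 to 24 mm, is set anew each time and not measured: find it by touch. Seated blank: centre 56 to 74 mm to -y of this origin.
- tape: Black tape ring lying behind the fence, 60 mm across, 18 mm high. Leave alone.
- offcut: Pale timber offcut 50 x 130 x 25 mm lying beyond the stack. Leave alone.
- square: Try square, dark stock 110 mm long with a steel blade of 150 mm, on the table to the left. Leave alone.
- glue: White glue bottle, 60 mm across, 170 mm high, orange cap, standing well to one side. Leave alone.
- screwdriver: Screwdriver with yellow handle, lying on the right. Leave alone.
- screw_cup: Blue cup, 70 mm across, 60 mm high, standing well to one side. Leave alone.
Mind the look-alikes: they are no part of the job. Leave any green look-alike of the blank_top alone.

How it is judged:
By the outcome, as a careful person would: the job done as asked, in the order asked, and still so for the second after the job is handed in, with the robot touching nothing.
It also fails if it takes over 72 s, if anything falls off the work surface, if the arm or the gripper's body presses on something with over 40 N, if the wrist force passes 120 N, or if a joint passes its speed limit or range.

### The arm

A 6-joint arm with a two-finger parallel gripper is mounted at the origin on the work surface. World frame = base frame: x ahead of the robot, y to its left, z up, the work surface at z = 0. Lengths are in m, angles in degrees, forces in N, time in s.
With the tool pointing down it reaches from about 0.4 to 0.825 m from the base axis. Payload 7 kg.
Tool frame: the origin (TCP) lies between the finger pads; the fingertips stand 22 mm ahead of it and the grasp point (between the pads) lies 3 mm ahead of it; z points along the fingers, y is the direction in which the jaws open and shut (so a half turn about z gives the same grasp; the last joint's range is limited). The gripper opens to 88 mm and grips with 3 to 60 N. Pads are 19 mm wide; open, the fingers measure 130 mm over their backs; the gripper's body (78 mm by 193 mm) begins 47 mm behind the grasp point.
Start: joints at [79.761, 20.546, 0.682, 0, -70.136, -16.507], TCP at [0.304, 0.603, 0.249] pointing down, gripper open.
Joint ranges: [-176.03, 176.03], [-82.01, 121.73], [-58.28, 71.71], [-173.87, 95.51], [-174.79, -0.11], [-173.66, 173.66]. Speed limits (degrees/s): [136.94, 136.94, 172.46, 180, 180, 180].

### API

Orientations are given as [roll, pitch, yaw] about the fixed x, y, z axes, in that order (R = Rz(yaw) Ry(pitch) Rx(roll)).
In Python, from plant import telemetry, cams, r gives the robot as it stands.
- The arm moves only by the tool carry_out, never from a script. Its argument "commands" is one flat list of numbers, 5 for each row, row after row: the shift along the world's x, y, z as a fraction of full scale, then the turn about the world's z as a fraction of full scale, then the gripper's target within -1 to 1 (shut at 1, half-way at 0, fully open at -1). In form: [x, y, z, turn, claw, x, y, z, turn, claw, ...]. A call has 1 to 8 rows; each row shifts and turns the commanded pose from where the row before left it; what a row does not reach is not made up. Full scale, the value 1, is 0.04 m for a shift and 4 degrees for a turn. A row lasts 1/10 s, in which the tool goes at most 50 mm and 8.59 degrees, less where a joint would pass 70% of its speed; a pose out of reach is approached as far as the arm can. A call with a number of a shift or a turn outside -1 to 1 is refused whole. A call with a gripper value outside its range is refused whole. The fingers move at their own pace and stop on an object; "grip_force" is the grip in N (left out, the last holds). Time passes only in rows, so rows that do not move let the fingers close. It gives the time, the measured TCP pose, the force and the opening at its end, in the units of the state.
- telemetry.get_state(): the state, without advancing time (a new reading comes with each control period).
- cams.capture(name): name is "side" or "top"; returns a dict with "frame" (420x560x3 uint8, red, green, blue), "camera_matrix" (3x3 intrinsics, pixels), "camera_from_world" (4x4, takes a point from world to camera coordinates). Camera axes: x right, y down, z forward; pixel columns grow to the right and rows downward; lengths in m; the calibration is good to about 2 mm. A picture is of the moment at which its call begins. There is no depth.
- r.close_job(): hands the job in, once; it reports no verdict.
The state is a dict: "time_s": time; "joints": joint angles; "qd": joint speeds; "joint_torque": joint torques, N m; "tcp_pos": TCP position; "eef_rot": TCP orientation; "contact_force": force on the tool from outside, world axes, zero at the start; "moment": the same for the moment, N m; "gripper_width": finger opening in m.
Only numpy, scipy, OpenCV 4.12 (cv2) and the standard library are available. Lean on these libraries where they do the work, as an engineer would, in place of code of your own. Each camera call takes 0.05 s, during which the arm holds its last target. There are 200 camera calls.

## Working session

There is one attempt and no reset: what is moved stays moved. The work goes in short steps, Python scripts to look and compute and a tool call to move; the robot and the scene stay as the last step left them, time stands still between calls to the robot, and variables do not carry over. Pictures are saved under pics/ and viewed, about 8 in all and at most 12, crops included, and the job is handed in when it is done.

Besides the shell and the picture viewer there is one more tool, called after "Call:" as name(argument=value, ...) on one line, values as JSON. carry_out: Moves the arm, as the interface text tells. Shift numbers are shares of 0.04 m and turn numbers shares of 4 degrees, none past 1 either way. Its arguments: {"type":"object","properties":{"commands":{"type":"array"},"grip_force":{"type":"number"}},"required":["commands"]}

```bash
ls; mkdir -p pics; python3 - <<'E'
from plant import telemetry,cams,r
import cv2,numpy as np
print(telemetry.get_state())
for n in("side","top"):
    c=cams.capture(n); cv2.imwrite(f"pics/{n}0.png",cv2.cvtColor(c["frame"],cv2.COLOR_RGB2BGR)); print(n,c["camera_matrix"],c["camera_from_world"])
E
```

```text
pics
{'time_s': 0.0, 'joints': array([ 7.97609599e+01,  2.05908258e+01,  6.33286121e-01, -2.13884846e-02,
       -7.01348543e+01, -1.65043514e+01]), 'qd': array([ 0.0640632 ,  0.11017593,  0.00402937,  0.05751312, -0.08933077,
        0.05641206]), 'joint_torque': array([-1.87743390e-03, -5.82716596e+01,  2.93065274e+01,  6.99745461e+00,
        6.86368949e-03, -1.67727899e-04]), 'tcp_pos': array([0.30358363, 0.60236734, 0.24762183]), 'eef_rot': array([ 1.79905700e+02, -6.97270074e-03, -2.67506700e+01]), 'contact_force': array([ 0.20177543, -0.35313243, -0.08760658]), 'moment': array([ 0.01870988,  0.0303868 , -0.06595079]), 'gripper_width': 0.08776212479645357}
side [[461.66086601   0.         265.57241931]
 [  0.         461.66086601 214.97726318]
 [  0.           0.           1.        ]] [[-0.93607771 -0.35173416 -0.00645014  0.49608511]
 [-0.24413751  0.66271112 -0.70796246  0.2042836 ]
 [ 0.25328916 -0.66113316 -0.70622061  0.93330611]
 [ 0.          0.          0.          1.        ]]
top [[384.57386714   0.         281.41506295]
 [  0.         384.57386714 207.90901148]
 [  0.           0.           1.        ]] [[ 0.01210773 -0.99991233  0.00536024 -0.04884796]
 [-0.98198017 -0.01290132 -0.1885431   0.52331354]
 [ 0.18859573 -0.00298082 -0.98205029  1.10275824]
 [ 0.          0.          0.          1.        ]]
```

View pics/top0.png

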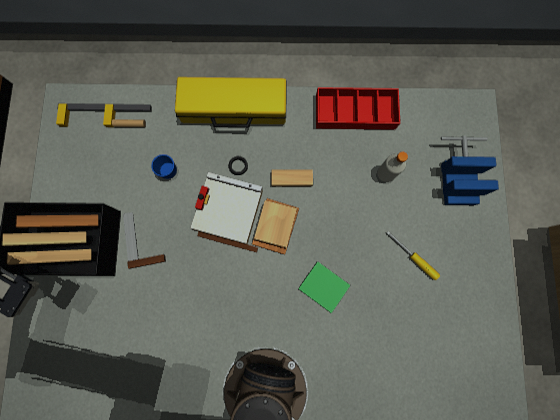

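View pics/side0.png

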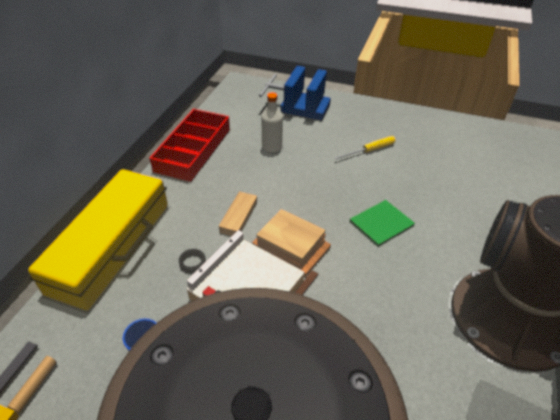

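The top view shows the white bed around (227,208), the fence along its upper edge from (207,177) to (262,187), and the red stop at (202,198). The stack is at (276,225), and the green decoy at (324,287) is to be left alone. The side view shows the same stack at (292,236). Next I'll measure them.

```bash
cat > h.py <<'E'
import cv2,numpy as np
from plant import telemetry,cams,r
def ray(c,uv,z):
    K=c["camera_matrix"];T=c["camera_from_world"];R=T[:3,:3];o=-R.T@T[:3,3]
    uv=np.atleast_2d(np.asarray(uv,float));d=np.c_[uv,np.ones(len(uv))]@np.linalg.inv(K).T@R
    return (o+d*((z-o[2])/d[:,2])[:,None])[:,:2]
def rect(c,mask,z,seed,name):
    n,l,s,ce=cv2.connectedComponentsWithStats(mask.astype(np.uint8)*255)
    i=min((i for i in range(1,n) if s[i,4]>60),key=lambda i:np.hypot(*(ce[i]-seed)))
    k=max(cv2.findContours((l==i).astype(np.uint8),0,2)[0],key=cv2.contourArea)[:,0]
    p=ray(c,k,z); b=cv2.minAreaRect((p*1000).astype(np.float32)); print(name,s[i],b); print(np.round(cv2.boxPoints(b)).tolist())
    return k
def save(c,name,box=None,f=4):
    im=cv2.cvtColor(c["frame"],cv2.COLOR_RGB2BGR)
    if box: x,y,X,Y=box; im=cv2.resize(im[y:Y,x:X],None,fx=f,fy=f,interpolation=cv2.INTER_CUBIC)
    cv2.imwrite("pics/"+name,im)
E
python3 - <<'E'
from h import *
c=cams.capture("top");im=c["frame"]
for p in [(227,208),(240,180),(285,212),(270,240),(255,225),(232,241),(202,197),(205,190)]: print(p,im[p[1],p[0]])
hsv=cv2.cvtColor(im,cv2.COLOR_RGB2HSV);H,S,V=[hsv[...,i].astype(int) for i in range(3)]
a=rect(c,(S<30)&(V>200),.038,(227,208),"bed")
b=rect(c,(S>50)&(H<25)&(V>180),.052,(276,222),"top")
rect(c,((H<6)|(H>174))&(S>150)&(V>100),.062,(202,197),"stop")
o=c["frame"]
cv2.drawContours(o,[a],-1,(0,0,255),1);cv2.drawContours(o,[b],-1,(0,255,0),1)
save(c,"crop1.png",(180,160,330,270),5)
E
```

```text
(227, 208) [177 184 173]
(240, 180) [137 141 133]
(285, 212) [176 143  92]
(270, 240) [176 149  97]
(255, 225) [124 130 122]
(232, 241) [62 35 20]
(202, 197) [20 26 27]
(205, 190) [151  28  22]Traceback (most recent call last):
  File "<stdin>", line 5, in <module>
  File "h.py", line 9, in rect
    i=min((i for i in range(1,n) if s[i,4]>60),key=lambda i:np.hypot(*(ce[i]-seed)))
ValueError: min() iterable argument is empty
```

```bash
python3 - <<'E'
from h import *
c=cams.capture("top");im=c["frame"]
hsv=cv2.cvtColor(im,cv2.COLOR_RGB2HSV);H,S,V=[hsv[...,i].astype(int) for i in range(3)]
a=rect(c,(S<30)&(V>150),.038,(227,208),"bed")
b=rect(c,(S>60)&(H<25)&(V>150),.052,(276,222),"top")
d=rect(c,((H<6)|(H>174))&(S>150)&(V>100),.062,(202,197),"stop")
save(c,"crop1.png",(180,160,330,270),5)
I=cv2.imread("pics/crop1.png")
for k,q in((a,(255,0,0)),(b,(0,255,0)),(d,(255,255,0))):
    for p in k: cv2.circle(I,tuple(int(v) for v in (p-[180,160])*5+2),1,q,-1)
cv2.imwrite("pics/crop1.png",I)
E
```

```text
bed [ 191  178   70   65 2755] ((518.5179443359375, 126.16512298583984), (173.67401123046875, 157.8240203857422), 75.49362182617188)
[[420.0, 62.0], [573.0, 22.0], [617.0, 190.0], [464.0, 230.0]]
top [ 255  200   42   48 1290] ((478.998779296875, -24.73910903930664), (98.5211410522461, 123.69361877441406), 75.62535858154297)
[[407.0, -57.0], [527.0, -88.0], [551.0, 8.0], [431.0, 38.0]]
stop [ 318   88   82   36 1867] ((851.5283813476562, -279.0179443359375), (117.57855224609375, 255.02342224121094), 0.8261246681213379)
[[791.0, -152.0], [795.0, -407.0], [912.0, -406.0], [908.0, -151.0]]
```

View pics/crop1.png

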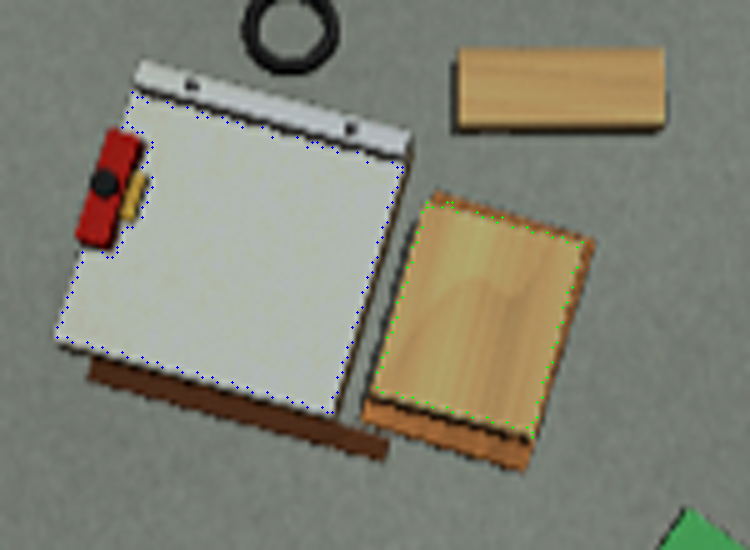

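Call:
carry_out(commands=[0.485, -0.735, 0, -0.81, 0, 0.485, -0.735, 0, -0.81, 0, 0.485, -0.735, 0, -0.81, 0, 0.485, -0.735, 0, -0.81, 0, 0.485, -0.735, 0, -0.81, 0, 0.485, -0.735, 0, -0.81, 0, 0.485, -0.735, 0, -0.81, 0, 0.485, -0.735, 0, -0.81, 0], grip_force=20)

```text
time_s: 1.0
tcp_pos: [0.4595, 0.3662, 0.2486]
eef_rot: [180.0, 0.0, -52.8]
contact_force: [0.7, 0.1, 0.2]
gripper_width: 0.044
```

Call:
carry_out(commands=[0, -0.735, 0, -0.81, 0, 0, -0.735, 0, -0.81, 0, 0, -0.735, 0, -0.81, 0, 0, -0.735, 0, -0.81, 0, 0, -0.735, 0, -0.81, 0, 0, -0.735, 0, -0.81, 0, 0, -0.735, 0, -0.81, 0, 0, -0.735, 0, -0.81, 0])

```text
time_s: 1.8
tcp_pos: [0.4587, 0.1312, 0.2486]
eef_rot: [-180.0, 0.0, -78.7]
contact_force: [0.8, -0.3, -0.5]
gripper_width: 0.0438
```

Call:
carry_out(commands=[0, -0.735, 0, -0.81, 0, 0, -0.735, 0, -0.81, 0, 0, -0.735, 0, -0.81, 0, 0, -0.735, 0, -0.81, 0, 0, -0.735, 0, -0.81, 0, 0, -0.735, 0, -0.81, 0, 0, -0.735, 0, -0.81, 0, 0, -0.735, 0, -0.81, 0])

```text
time_s: 2.6
tcp_pos: [0.4587, -0.104, 0.2487]
eef_rot: [-180.0, 0.0, -104.6]
contact_force: [0.3, -0.2, 0.7]
gripper_width: 0.044
```

```bash
python3 - <<'E'
from h import *
s=telemetry.get_state();print({k:np.round(s[k],3) for k in("time_s","joints","tcp_pos","eef_rot","contact_force","gripper_width")})
K=cams.capture("top")
save(K,"t1.png",(180,160,330,270),5)
u=np.array([[.968,-.25],[.25,.968]])
print((ray(K,[(208.3,200),(209.4,196),(207.2,204)],.050)*1000)@u.T)
print((ray(K,[(180+141/5,160+160/5),(180+113/5,160+245/5)],.062)*1000)@u.T)
S=cams.capture("side"); save(S,"s1.png")
E
```

```text
{'time_s': np.float64(2.6), 'joints': array([ 1.1286e+01,  8.6600e-01, -2.4092e+01, -5.0000e-03, -6.5026e+01,
       -2.5918e+01]), 'tcp_pos': array([ 0.459, -0.104,  0.249]), 'eef_rot': array([-1.79988e+02,  1.10000e-02, -1.04634e+02]), 'contact_force': array([ 0.318, -0.158,  0.672]), 'gripper_width': np.float64(0.044)}
[[483.29221737 308.41237397]
 [495.92994384 308.86845065]
 [470.70540388 307.95813466]]
[[504.67115759 313.07869547]
 [450.96189059 313.74787422]]
```

View pics/s1.png

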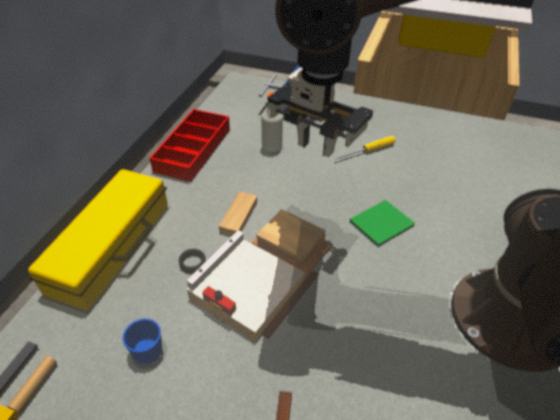

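Call:
carry_out(commands=[0, 0, -0.9, 0, 0, 0, 0, -0.9, 0, 0, 0, 0, -0.9, 0, 0, 0, 0, -0.9, 0, 0, 0, 0, -0.7, 0, 0, 0, 0, -0.25, 0, 0, 0, 0, 0, 0, 0])

```text
time_s: 3.4
tcp_pos: [0.4583, -0.1027, 0.0656]
eef_rot: [179.9, -0.1, -104.5]
contact_force: [-0.7, 0.2, 0.6]
gripper_width: 0.0437
```

```bash
python3 - <<'E'
from h import *
s=telemetry.get_state();print({k:np.round(s[k],4) for k in("time_s","tcp_pos","eef_rot","contact_force","gripper_width")})
S=cams.capture("side"); save(S,"s2.png",(220,160,380,280),5)
E
```

```text
{'time_s': np.float64(3.4), 'tcp_pos': array([ 0.4583, -0.1027,  0.0656]), 'eef_rot': array([ 1.798518e+02, -7.100000e-02, -1.044763e+02]), 'contact_force': array([-0.6686,  0.1539,  0.6288]), 'gripper_width': np.float64(0.0437)}
```

View pics/s2.png

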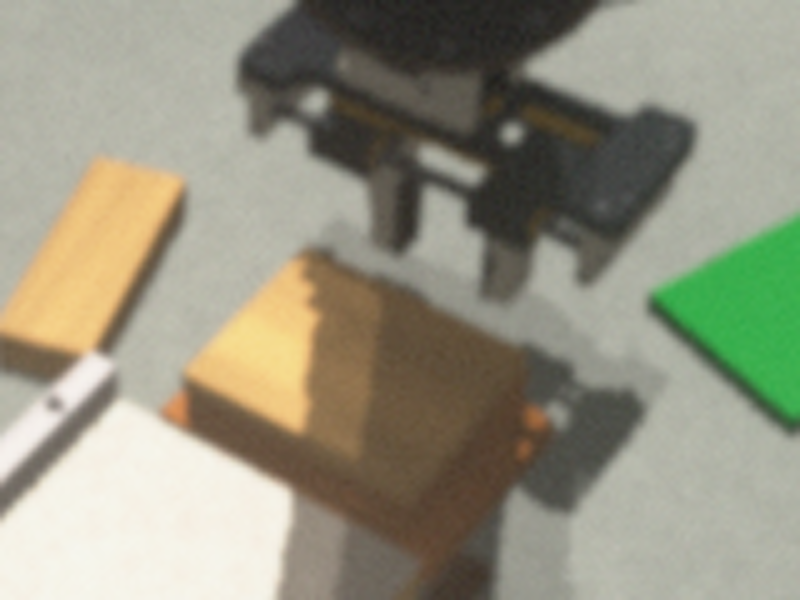

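Call:
carry_out(commands=[0.05, 0.194, 0, 0, 0, 0.05, 0.194, 0, 0, 0, 0.0125, 0.0485, 0, 0, 0, 0.0125, 0.0485, 0, 0, 0, 0.0125, 0.0485, 0, 0, 0, 0.0125, 0.0485, 0, 0, 0])

```text
time_s: 4.05
tcp_pos: [0.4649, -0.0796, 0.0668]
eef_rot: [-180.0, -0.0, -104.5]
contact_force: [-0.3, -1.5, 1.9]
gripper_width: 0.0437
```

Call:
carry_out(commands=[0.025, 0.097, 0, 0, 0, 0.025, 0.097, 0, 0, 0, 0.025, 0.097, 0, 0, 0, 0.025, 0.097, 0, 0, 0])

```text
time_s: 4.45
tcp_pos: [0.469, -0.0638, 0.0665]
eef_rot: [180.0, -0.0, -104.5]
contact_force: [-0.8, -2.3, 1.8]
gripper_width: 0.0438
```

```bash
python3 - <<'E'
from h import *
s=telemetry.get_state();print({k:np.round(s[k],4) for k in("time_s","tcp_pos","eef_rot","contact_force","moment")})
S=cams.capture("side"); save(S,"s3.png",(220,160,380,280),5)
E
```

```text
{'time_s': np.float64(4.45), 'tcp_pos': array([ 0.469 , -0.0638,  0.0665]), 'eef_rot': array([ 1.799932e+02, -8.100000e-03, -1.045055e+02]), 'contact_force': array([-0.7866, -2.3092,  1.802 ]), 'moment': array([-0.6458,  0.0701,  0.0036])}
```

View pics/s3.png

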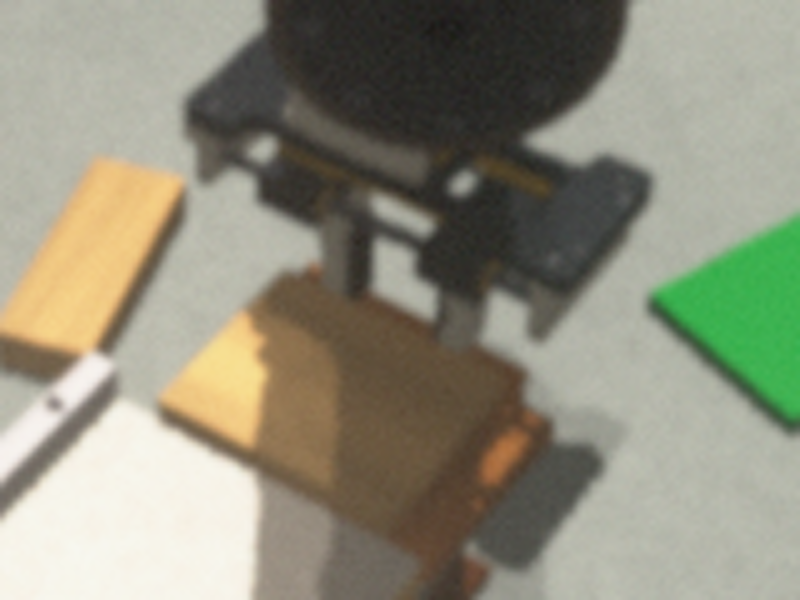

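Call:
carry_out(commands=[0, 0, 0.04, 0, 0, 0, 0, 0, 0, 0])

```text
time_s: 4.7
tcp_pos: [0.4692, -0.0638, 0.0683]
eef_rot: [-180.0, 0.0, -104.5]
contact_force: [0.4, -0.7, 0.2]
gripper_width: 0.0439
```

Call:
carry_out(commands=[0.025, 0.097, 0, 0, 0, 0.025, 0.097, 0, 0, 0, 0.025, 0.097, 0, 0, 0, 0.025, 0.097, 0, 0, 0])

```text
time_s: 5.1
tcp_pos: [0.473, -0.0482, 0.0682]
eef_rot: [180.0, -0.0, -104.5]
contact_force: [-0.9, -0.1, 2.0]
gripper_width: 0.0442
```

Call:
carry_out(commands=[0.0375, 0.145, 0, 0, 0, 0.0375, 0.145, 0, 0, 0, 0.0375, 0.145, 0, 0, 0, 0.0375, 0.145, 0, 0, 0, 0.0375, 0.145, 0, 0, 0, 0.0375, 0.145, 0, 0, 0, 0.0375, 0.145, 0, 0, 0, 0.0375, 0.145, 0, 0, 0])

```text
time_s: 5.9
tcp_pos: [0.4851, -0.0015, 0.0681]
eef_rot: [180.0, 0.0, -104.5]
contact_force: [-0.1, -0.8, -0.7]
gripper_width: 0.0441
```

```bash
python3 - <<'E'
from h import *
s=telemetry.get_state();print({k:np.round(s[k],4) for k in("time_s","tcp_pos","contact_force","moment")})
S=cams.capture("side"); save(S,"s4.png",(200,180,360,300),5)
E
```

```text
{'time_s': np.float64(5.9), 'tcp_pos': array([ 0.4851, -0.0015,  0.0681]), 'contact_force': array([-0.0953, -0.8481, -0.6658]), 'moment': array([-0.0484, -0.1024, -0.0291])}
```

View pics/s4.png

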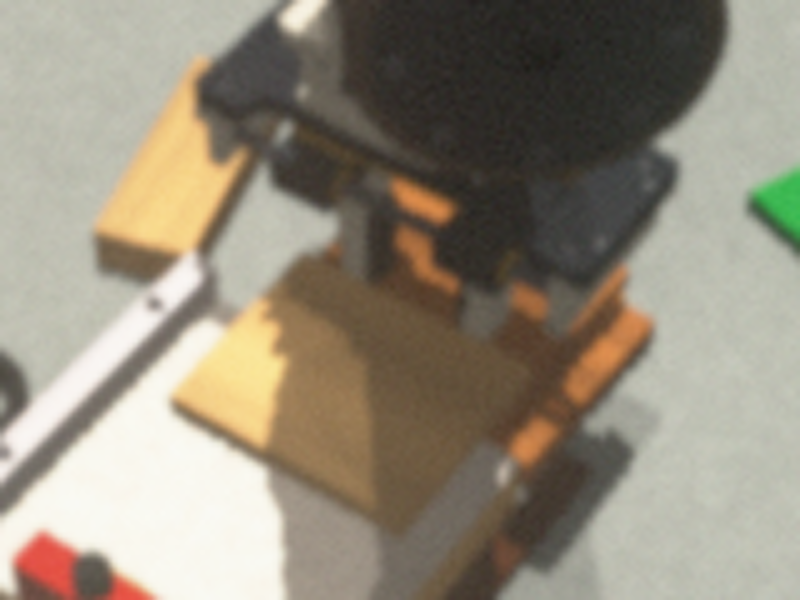

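The blank is sliding flat and square between stack and bed, with its front edge from (175,400) to (400,530) in the crop, and the middle blank hasn't moved. I'll push another 48 mm so it is clear of the stack.

Call:
carry_out(commands=[0.0375, 0.145, 0, 0, 0, 0.0375, 0.145, 0, 0, 0, 0.0375, 0.145, 0, 0, 0, 0.0375, 0.145, 0, 0, 0, 0.0375, 0.145, 0, 0, 0, 0.0375, 0.145, 0, 0, 0, 0.0375, 0.145, 0, 0, 0, 0.0375, 0.145, 0, 0, 0])

```text
time_s: 6.75
tcp_pos: [0.4971, 0.0448, 0.0682]
eef_rot: [-180.0, -0.0, -104.5]
contact_force: [0.2, -0.4, -0.1]
gripper_width: 0.044
```

Call:
carry_out(commands=[-0.05, -0.194, 0, 0, 0, -0.125, -0.48, 0, 0, 0, 0, 0, 0.6, 0, 0, 0, 0, 0.6, 0.5, 0, -0.35, 0.3, 0.6, 1, 0, -0.35, 0.3, 0, 1, 0])

```text
time_s: 7.35
tcp_pos: [0.4635, 0.0417, 0.143]
eef_rot: [-179.7, 0.1, -94.4]
contact_force: [0.2, -0.1, -0.9]
gripper_width: 0.0436
```

```bash
python3 - <<'E'
from h import *
s=telemetry.get_state();print({k:np.round(s[k],4) for k in("time_s","tcp_pos","eef_rot","contact_force","moment")})
save(cams.capture("side"),"s5.png",(200,180,360,300),5); save(cams.capture("top"),"t5.png",(180,160,330,270),5)
E
```

```text
{'time_s': np.float64(7.35), 'tcp_pos': array([0.4635, 0.0417, 0.143 ]), 'eef_rot': array([-1.797278e+02,  1.349000e-01, -9.438920e+01]), 'contact_force': array([ 0.2401, -0.0875, -0.864 ]), 'moment': array([ 0.1847, -0.082 , -0.0111])}
```

View pics/s5.png

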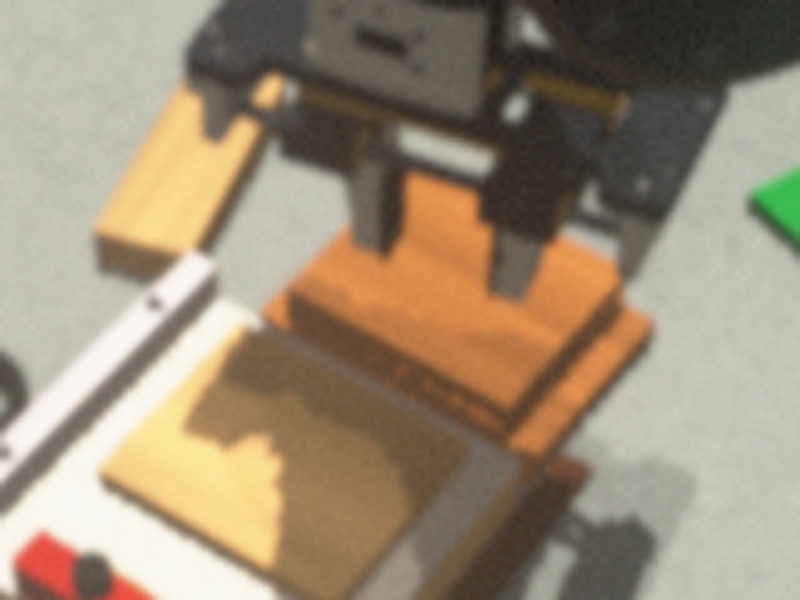

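Call:
carry_out(commands=[-0.049, 0.104, 0, 1, 0, -0.049, 0.104, 0, 1, 0, -0.049, 0.104, 0, 1, 0, -0.049, 0.104, 0, 1, 0, -0.049, 0.104, 0, 1, 0, -0.049, 0.104, 0, 1, 0, -0.049, 0.104, 0, 1, 0, -0.049, 0.104, 0, 1, 0])

```text
time_s: 8.25
tcp_pos: [0.4462, 0.0742, 0.1398]
eef_rot: [180.0, -0.0, -62.4]
contact_force: [-0.5, 0.3, -0.0]
gripper_width: 0.0437
```

Call:
carry_out(commands=[-0.049, 0.104, 0, 1, 0, -0.049, 0.104, 0, 1, 0, -0.049, 0.104, 0, 1, 0, -0.049, 0.104, 0, 1, 0, -0.049, 0.104, 0, 1, 0, -0.049, 0.104, 0, 1, 0, -0.049, 0.104, 0, 1, 0, -0.049, 0.104, 0, 1, 0])

```text
time_s: 9.05
tcp_pos: [0.4306, 0.1075, 0.1398]
eef_rot: [180.0, 0.0, -30.4]
contact_force: [0.1, 1.2, 0.4]
gripper_width: 0.0437
```

Call:
carry_out(commands=[-0.049, 0.104, 0, 1, 0, -0.049, 0.104, 0, 1, 0, -0.049, 0.104, 0, 1, 0, -0.049, 0.104, 0, 1, 0, 0, 0, 0, 0, 0])

```text
time_s: 9.55
tcp_pos: [0.4228, 0.1244, 0.1399]
eef_rot: [180.0, 0.0, -14.5]
contact_force: [-0.4, -0.7, 0.3]
gripper_width: 0.044
```

```bash
python3 - <<'E'
from h import *
s=telemetry.get_state();print({k:np.round(s[k],4) for k in("time_s","tcp_pos","eef_rot","contact_force","moment")})
c=cams.capture("top");im=c["frame"];save(c,"t6.png",(180,160,330,270),5)
hsv=cv2.cvtColor(im,cv2.COLOR_RGB2HSV);H,S,V=[hsv[...,i].astype(int) for i in range(3)]
rect(c,(S>60)&(H<25)&(V>60)&(np.arange(560)[None]<258),.050,(235,210),"top")
E
```

```text
{'time_s': np.float64(9.55), 'tcp_pos': array([0.4228, 0.1244, 0.1399]), 'eef_rot': array([ 1.799787e+02,  1.720000e-02, -1.448750e+01]), 'contact_force': array([-0.3734, -0.6523,  0.2563]), 'moment': array([-0.0577, -0.0298, -0.021 ])}
top [218 189  36  42 942] ((516.4747314453125, 101.13133239746094), (100.5159683227539, 105.37128448486328), 75.39717102050781)
[[453.0, 66.0], [555.0, 39.0], [580.0, 136.0], [478.0, 163.0]]
```

View pics/t6.png

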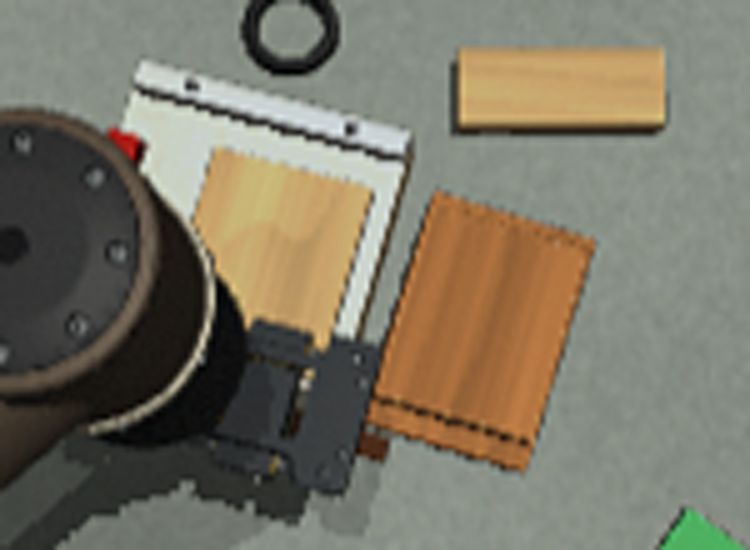

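The crop shows the blank fully on the bed, between (205,150) and (370,190), clear of both the stack and the stop, with the stack untouched. Next I'll lower the fingers behind its -x face.

Call:
carry_out(commands=[0, 0, -0.8, 0, 0, 0, 0, -0.8, 0, 0, 0, 0, -0.23, 0, 0, 0, 0, 0, 0, 0, 0.194, -0.05, 0, 0, 0, 0.194, -0.05, 0, 0, 0, 0, 0, 0, 0, 0])

```text
time_s: 10.3
tcp_pos: [0.4402, 0.121, 0.0681]
eef_rot: [-179.9, -0.1, -14.5]
contact_force: [-0.4, 0.6, 0.1]
gripper_width: 0.0437
```

Call:
carry_out(commands=[0.097, -0.025, 0, 0, 0, 0.097, -0.025, 0, 0, 0, 0.097, -0.025, 0, 0, 0, 0.097, -0.025, 0, 0, 0])

```text
time_s: 10.7
tcp_pos: [0.4534, 0.1163, 0.0674]
eef_rot: [180.0, 0.0, -14.5]
contact_force: [-7.7, 1.0, 8.4]
gripper_width: 0.0435
```

Call:
carry_out(commands=[-0.097, 0.025, 0, 0, 0, -0.097, 0.025, 0, 0, 0, 0, 0, -0.05, 0, 0, 0, 0, -0.05, 0, 0, 0, 0, 0, 0, 0])

```text
time_s: 11.2
tcp_pos: [0.4459, 0.1185, 0.0626]
eef_rot: [180.0, 0.0, -14.5]
contact_force: [-0.4, -0.5, -0.7]
gripper_width: 0.0438
```

```bash
python3 - <<'E'
from h import *
s=telemetry.get_state();print({k:np.round(s[k],4) for k in("time_s","tcp_pos","eef_rot","contact_force","moment")})
c=cams.capture("side");save(c,"s7.png",(200,190,360,310),5)
c=cams.capture("top");im=c["frame"];save(c,"t7.png",(180,160,330,270),5)
hsv=cv2.cvtColor(im,cv2.COLOR_RGB2HSV);H,S,V=[hsv[...,i].astype(int) for i in range(3)]
rect(c,(S>60)&(H<25)&(V>60)&(np.arange(560)[None]<258),.050,(235,210),"top")
E
```

```text
{'time_s': np.float64(11.2), 'tcp_pos': array([0.4459, 0.1185, 0.0626]), 'eef_rot': array([ 1.799761e+02,  1.590000e-02, -1.449040e+01]), 'contact_force': array([-0.3965, -0.4632, -0.7357]), 'moment': array([-0.0481, -0.02  , -0.0332])}
top [ 137  181  119   84 2711] ((507.0044860839844, 214.2029571533203), (188.53744506835938, 367.2721862792969), 26.948749542236328)
[[340.0, 335.0], [506.0, 8.0], [674.0, 93.0], [508.0, 421.0]]
```

View pics/s7.png

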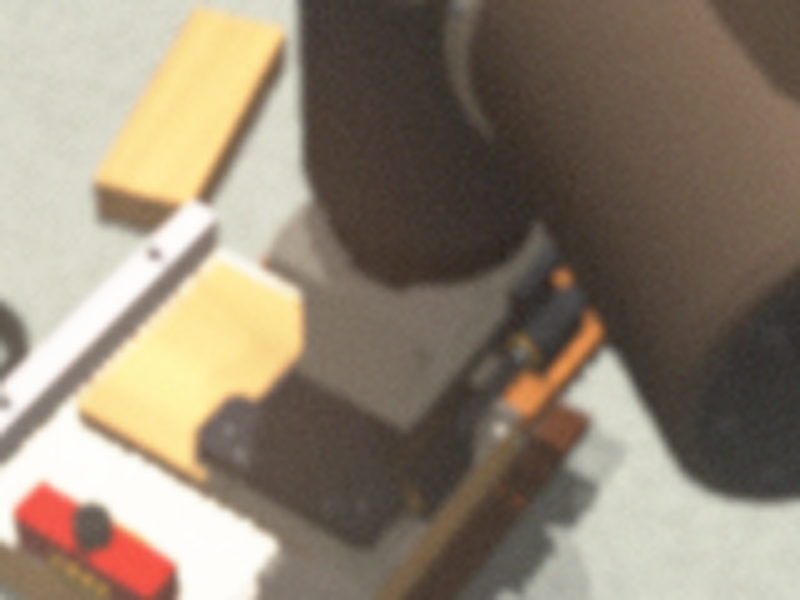

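Call:
carry_out(commands=[0.097, -0.025, 0, 0, 0, 0.097, -0.025, 0, 0, 0, 0.048, -0.0125, 0, 0, 0, 0.048, -0.0125, 0, 0, 0])

```text
time_s: 11.7
tcp_pos: [0.4577, 0.1154, 0.0629]
eef_rot: [180.0, 0.0, -14.5]
contact_force: [-2.2, 0.4, 2.2]
gripper_width: 0.0438
```

Call:
carry_out(commands=[0.048, -0.0125, 0, 0, 0, 0.048, -0.0125, 0, 0, 0])

```text
time_s: 11.9
tcp_pos: [0.4616, 0.1144, 0.0629]
eef_rot: [180.0, 0.0, -14.5]
contact_force: [-1.2, -0.6, 0.7]
gripper_width: 0.0437
```

Call:
carry_out(commands=[0.024, -0.006, 0, 0, 0, 0.024, -0.006, 0, 0, 0])

```text
time_s: 12.1
tcp_pos: [0.4628, 0.1141, 0.0629]
eef_rot: [180.0, 0.1, -14.5]
contact_force: [-10.0, 5.6, 6.7]
gripper_width: 0.044
```

Call:
carry_out(commands=[0.024, -0.006, 0, 0, 0, 0, 0, 0, 0, 0])

```text
time_s: 12.3
tcp_pos: [0.4628, 0.114, 0.0629]
eef_rot: [180.0, 0.1, -14.5]
contact_force: [-12.8, 6.8, 7.8]
gripper_width: 0.044
```

Call:
carry_out(commands=[0.024, -0.006, 0, 0, 0, 0, 0, 0, 0, 0])

```text
time_s: 12.5
tcp_pos: [0.4629, 0.1139, 0.0628]
eef_rot: [180.0, 0.2, -14.5]
contact_force: [-16.9, 10.8, 12.1]
gripper_width: 0.0441
```

Call:
carry_out(commands=[-0.048, 0.012, 0, 0, 0])

```text
time_s: 12.6
tcp_pos: [0.4626, 0.1143, 0.063]
eef_rot: [180.0, 0.1, -14.5]
contact_force: [0.3, 0.0, -0.4]
gripper_width: 0.0436
```

```bash
python3 - <<'E'
from h import *
s=telemetry.get_state();print({k:np.round(s[k],4) for k in("time_s","tcp_pos","eef_rot","contact_force","moment")})
E
```

```text
{'time_s': np.float64(12.6), 'tcp_pos': array([0.4626, 0.1143, 0.063 ]), 'eef_rot': array([ 1.799947e+02,  5.910000e-02, -1.449390e+01]), 'contact_force': array([ 0.3188,  0.0384, -0.433 ]), 'moment': array([-0.0828, -0.0616, -0.018 ])}
```

Call:
carry_out(commands=[0.024, -0.006, 0, 0, 0, 0, 0, 0, 0, 0])

```text
time_s: 12.8
tcp_pos: [0.463, 0.1142, 0.0629]
eef_rot: [180.0, 0.1, -14.5]
contact_force: [-13.4, 7.8, 9.0]
gripper_width: 0.0442
```

Call:
carry_out(commands=[-0.008, 0.002, 0, 0, 0, 0, 0, 0, 0, 0])

```text
time_s: 13.0
tcp_pos: [0.4629, 0.1142, 0.0629]
eef_rot: [180.0, 0.1, -14.5]
contact_force: [-10.5, 7.0, 7.0]
gripper_width: 0.0438
```

Call:
carry_out(commands=[0, 0, 0, 0, 0, 0, 0, 0, 0, 0, 0, 0, 0, 0, 0, 0, 0, 0, 0, 0, 0, 0, 0, 0, 0, 0, 0, 0, 0, 0])

```text
time_s: 13.6
tcp_pos: [0.4629, 0.1142, 0.0629]
eef_rot: [180.0, 0.1, -14.5]
contact_force: [-11.3, 6.6, 7.2]
gripper_width: 0.0437
```

Call:
carry_out(commands=[0, 0, 0, 0, 0, 0, 0, 0, 0, 0, 0, 0, 0, 0, 0, 0, 0, 0, 0, 0, 0, 0, 0, 0, 0, 0, 0, 0, 0, 0])

```text
time_s: 14.2
tcp_pos: [0.4629, 0.1142, 0.0629]
eef_rot: [180.0, 0.1, -14.5]
contact_force: [-10.5, 6.3, 8.2]
gripper_width: 0.0439
```

```bash
python3 - <<'E'
from h import *
s=telemetry.get_state();print({k:np.round(s[k],4) for k in("time_s","tcp_pos","eef_rot","contact_force","moment")})
E
```

```text
{'time_s': np.float64(14.2), 'tcp_pos': array([0.4629, 0.1142, 0.0629]), 'eef_rot': array([ 1.799975e+02,  9.700000e-02, -1.452980e+01]), 'contact_force': array([-10.4615,   6.2879,   8.1995]), 'moment': array([2.5602, 3.9311, 0.0234])}
```

Call:
carry_out(commands=[-0.2, 0.05, 0, 0, 0, -0.4, 0.1, 0, 0, 0, 0, 0, 0.65, 0, 0, 0, 0, 0.65, 0, 0, 0, 0, 0.65, 0, 0])

```text
time_s: 14.7
tcp_pos: [0.4399, 0.1198, 0.1419]
eef_rot: [180.0, -0.0, -14.5]
contact_force: [0.8, 0.0, 0.6]
gripper_width: 0.0437
```

Call:
carry_out(commands=[0.077, -0.109, 0, -0.978, 0, 0.077, -0.109, 0, -0.978, 0, 0.077, -0.109, 0, -0.978, 0, 0.077, -0.109, 0, -0.978, 0, 0.077, -0.109, 0, -0.978, 0, 0.077, -0.109, 0, -0.978, 0, 0.077, -0.109, 0, -0.978, 0, 0.077, -0.109, 0, -0.978, 0])

```text
time_s: 15.5
tcp_pos: [0.4649, 0.0847, 0.141]
eef_rot: [-180.0, -0.0, -46.0]
contact_force: [-0.2, -0.8, -0.1]
gripper_width: 0.0438
```

Call:
carry_out(commands=[0.077, -0.109, 0, -0.978, 0, 0.077, -0.109, 0, -0.978, 0, 0.077, -0.109, 0, -0.978, 0, 0.077, -0.109, 0, -0.978, 0, 0.077, -0.109, 0, -0.978, 0, 0.077, -0.109, 0, -0.978, 0, 0.077, -0.109, 0, -0.978, 0, 0.077, -0.109, 0, -0.978, 0])

```text
time_s: 16.3
tcp_pos: [0.4895, 0.0498, 0.1409]
eef_rot: [-180.0, -0.0, -77.3]
contact_force: [-0.7, -0.4, 0.1]
gripper_width: 0.0439
```

Call:
carry_out(commands=[0.077, -0.109, 0, -0.978, 0, 0.077, -0.109, 0, -0.978, 0, 0.077, -0.109, 0, -0.978, 0, 0.077, -0.109, 0, -0.978, 0, 0.077, -0.109, 0, -0.978, 0, 0.077, -0.109, 0, -0.978, 0, 0.077, -0.109, 0, -0.978, 0, 0, 0, 0, 0, 0])

```text
time_s: 17.1
tcp_pos: [0.5111, 0.0192, 0.1409]
eef_rot: [-180.0, -0.0, -104.6]
contact_force: [-0.4, 0.3, -1.0]
gripper_width: 0.0437
```

```bash
python3 - <<'E'
from h import *
s=telemetry.get_state();print({k:np.round(s[k],4) for k in("time_s","tcp_pos","eef_rot","contact_force","moment")})
p=s["tcp_pos"]*1000;print("ux",p[0]*.968-p[1]*.25,"uy",p[0]*.25+p[1]*.968)
c=cams.capture("side");save(c,"s8.png",(200,180,360,300),5)
E
```

```text
{'time_s': np.float64(17.1), 'tcp_pos': array([0.5111, 0.0192, 0.1409]), 'eef_rot': array([-1.799767e+02, -8.600000e-03, -1.045717e+02]), 'contact_force': array([-0.4281,  0.2931, -1.0348]), 'moment': array([ 0.0468, -0.0936,  0.0193])}
ux 489.98375297618946 uy 146.3691285824332
```

View pics/s8.png

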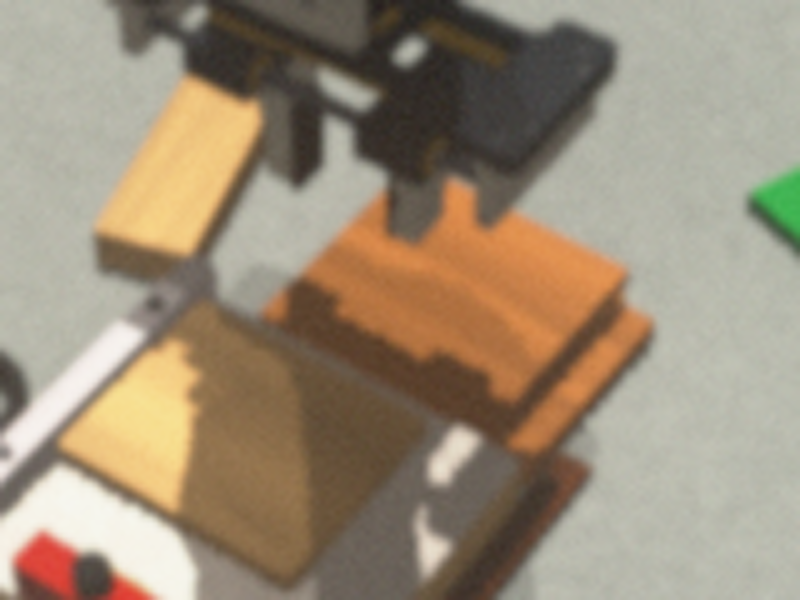

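The crop shows the blank seated flat along the fence, from (60,445) to (200,300), with the stack unmoved. Now I'll come down behind its -y face.

Call:
carry_out(commands=[0, 0, -0.8, 0, 0, 0, 0, -0.8, 0, 0, 0, 0, -0.22, 0, 0, 0.075, 0.29, 0, 0, 0, 0, 0, -0.06, 0, 0, 0, 0, -0.06, 0, 0, 0, 0, 0, 0, 0])

```text
time_s: 17.85
tcp_pos: [0.5142, 0.0315, 0.064]
eef_rot: [-180.0, 0.0, -104.4]
contact_force: [0.7, -0.3, 0.2]
gripper_width: 0.0436
```

Call:
carry_out(commands=[0.025, 0.097, 0, 0, 0, 0.025, 0.097, 0, 0, 0, 0.025, 0.097, 0, 0, 0, 0.025, 0.097, 0, 0, 0])

```text
time_s: 18.25
tcp_pos: [0.5179, 0.0468, 0.0636]
eef_rot: [-180.0, -0.0, -104.5]
contact_force: [-0.1, -2.7, 1.7]
gripper_width: 0.0434
```

Call:
carry_out(commands=[0.025, 0.097, 0, 0, 0, 0.025, 0.097, 0, 0, 0, 0, 0, 0, 0, 0])

```text
time_s: 18.55
tcp_pos: [0.5202, 0.0551, 0.0633]
eef_rot: [-180.0, 0.0, -104.5]
contact_force: [-0.6, 0.0, -0.9]
gripper_width: 0.0436
```

```bash
python3 - <<'E'
from h import *
s=telemetry.get_state();print({k:np.round(s[k],4) for k in("time_s","tcp_pos","eef_rot","contact_force","moment")})
p=s["tcp_pos"]*1000;print("ux",p[0]*.968-p[1]*.25,"uy",p[0]*.25+p[1]*.968)
E
```

```text
{'time_s': np.float64(18.55), 'tcp_pos': array([0.5202, 0.0551, 0.0633]), 'eef_rot': array([-1.799879e+02,  2.060000e-02, -1.044595e+02]), 'contact_force': array([-0.6091,  0.0324, -0.9195]), 'moment': array([ 0.0587, -0.0236, -0.0437])}
ux 489.7404687036567 uy 183.38109332745773
```

Call:
carry_out(commands=[0.0135, 0.0485, 0, 0, 0, 0.0135, 0.0485, 0, 0, 0, 0.0135, 0.0485, 0, 0, 0])

```text
time_s: 18.85
tcp_pos: [0.5215, 0.0604, 0.0633]
eef_rot: [180.0, -0.0, -104.5]
contact_force: [-0.4, 0.5, -0.2]
gripper_width: 0.0439
```

Call:
carry_out(commands=[0.007, 0.024, 0, 0, 0, 0.007, 0.024, 0, 0, 0, 0, 0, 0, 0, 0])

```text
time_s: 19.15
tcp_pos: [0.5222, 0.0624, 0.0633]
eef_rot: [-180.0, 0.0, -104.5]
contact_force: [0.1, -0.1, 0.9]
gripper_width: 0.0438
```

Call:
carry_out(commands=[0.007, 0.024, 0, 0, 0, 0.007, 0.024, 0, 0, 0, 0, 0, 0, 0, 0])

```text
time_s: 19.45
tcp_pos: [0.5227, 0.0642, 0.0634]
eef_rot: [-180.0, 0.0, -104.5]
contact_force: [-0.5, -0.7, 1.0]
gripper_width: 0.044
```

Call:
carry_out(commands=[0.007, 0.024, 0, 0, 0, 0, 0, 0, 0, 0])

```text
time_s: 19.65
tcp_pos: [0.523, 0.0652, 0.0634]
eef_rot: [-180.0, 0.0, -104.5]
contact_force: [0.2, -0.4, 0.1]
gripper_width: 0.0438
```

Call:
carry_out(commands=[0.006, 0.02, 0, 0, 0, 0, 0, 0, 0, 0])

```text
time_s: 19.85
tcp_pos: [0.5232, 0.066, 0.0634]
eef_rot: [-180.0, 0.0, -104.5]
contact_force: [-0.2, -0.2, -0.4]
gripper_width: 0.0438
```

Call:
carry_out(commands=[0.006, 0.02, 0, 0, 0, 0, 0, 0, 0, 0])

```text
time_s: 20.05
tcp_pos: [0.5234, 0.0668, 0.0634]
eef_rot: [-180.0, 0.0, -104.5]
contact_force: [-0.8, -1.0, 1.2]
gripper_width: 0.0439
```

Call:
carry_out(commands=[0.005, 0.02, 0, 0, 0, 0, 0, 0, 0, 0])

```text
time_s: 20.25
tcp_pos: [0.5237, 0.0676, 0.0634]
eef_rot: [-180.0, 0.0, -104.5]
contact_force: [-0.7, 0.5, 0.3]
gripper_width: 0.0435
```

Call:
carry_out(commands=[0.005, 0.02, 0, 0, 0, 0, 0, 0, 0, 0])

```text
time_s: 20.45
tcp_pos: [0.5238, 0.0684, 0.0634]
eef_rot: [-180.0, 0.0, -104.5]
contact_force: [-0.9, -0.1, -0.3]
gripper_width: 0.0437
```

Call:
carry_out(commands=[0.005, 0.02, 0, 0, 0, 0, 0, 0, 0, 0])

```text
time_s: 20.65
tcp_pos: [0.524, 0.0692, 0.0634]
eef_rot: [-180.0, 0.0, -104.5]
contact_force: [-0.1, 0.0, -0.4]
gripper_width: 0.044
```

Call:
carry_out(commands=[0.005, 0.02, 0, 0, 0, 0, 0, 0, 0, 0])

```text
time_s: 20.85
tcp_pos: [0.5242, 0.07, 0.0634]
eef_rot: [-180.0, 0.0, -104.5]
contact_force: [-0.6, -0.7, 0.5]
gripper_width: 0.0439
```

Call:
carry_out(commands=[0.005, 0.02, 0, 0, 0, 0, 0, 0, 0, 0])

```text
time_s: 21.05
tcp_pos: [0.5245, 0.0708, 0.0634]
eef_rot: [-180.0, 0.0, -104.5]
contact_force: [-0.5, -1.3, 1.0]
gripper_width: 0.0441
```

Call:
carry_out(commands=[0.005, 0.02, 0, 0, 0, 0, 0, 0, 0, 0])

```text
time_s: 21.25
tcp_pos: [0.5246, 0.0716, 0.0634]
eef_rot: [-180.0, 0.0, -104.5]
contact_force: [-0.7, -0.7, 0.7]
gripper_width: 0.044
```

Call:
carry_out(commands=[0.005, 0.02, 0, 0, 0, 0, 0, 0, 0, 0])

```text
time_s: 21.45
tcp_pos: [0.5248, 0.0724, 0.0634]
eef_rot: [180.0, 0.0, -104.5]
contact_force: [0.1, -0.4, 0.7]
gripper_width: 0.044
```

Call:
carry_out(commands=[0.005, 0.02, 0, 0, 0, 0, 0, 0, 0, 0])

```text
time_s: 21.65
tcp_pos: [0.525, 0.0732, 0.0634]
eef_rot: [-180.0, 0.0, -104.5]
contact_force: [-0.6, -0.6, 1.2]
gripper_width: 0.0443
```

Call:
carry_out(commands=[0.005, 0.02, 0, 0, 0, 0, 0, 0, 0, 0])

```text
time_s: 21.85
tcp_pos: [0.5249, 0.0734, 0.0633]
eef_rot: [180.0, -0.1, -104.5]
contact_force: [0.2, -3.7, 2.8]
gripper_width: 0.0438
```

```bash
python3 - <<'E'
from h import *
c=cams.capture("side");save(c,"s9.png",(160,200,320,320),5)
E
```

```text
(no output)
```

View pics/s9.png

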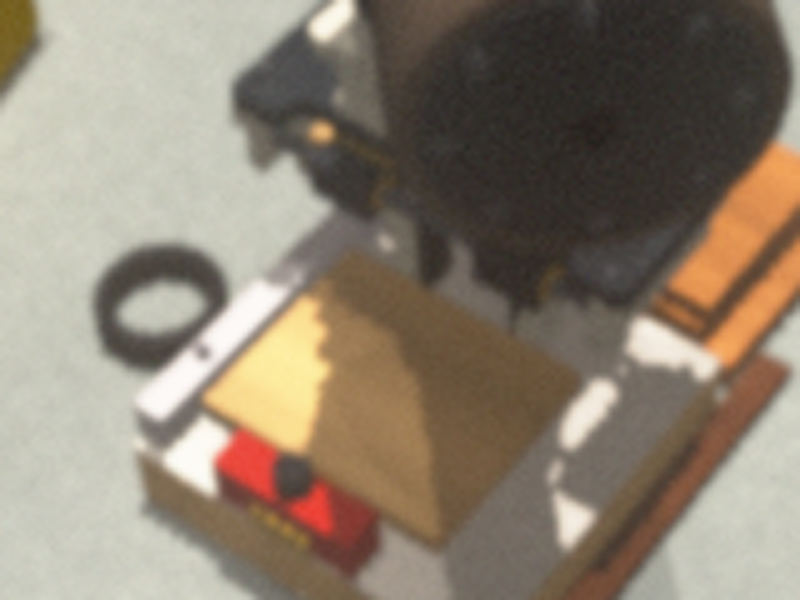

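The blank's leading edge, from (205,400) to (440,550) in the crop, is now at the red stop and still along the fence. The TCP stalled with the force rising, so this is the foot. I'll bring it up to about 10 N and hold.

Call:
carry_out(commands=[0.003, 0.012, 0, 0, 0, 0, 0, 0, 0, 0])

```text
time_s: 22.1
tcp_pos: [0.5249, 0.0734, 0.0633]
eef_rot: [180.0, -0.1, -104.5]
contact_force: [-1.3, -6.5, 2.3]
gripper_width: 0.0437
```

Call:
carry_out(commands=[0.002, 0.008, 0, 0, 0, 0, 0, 0, 0, 0])

```text
time_s: 22.3
tcp_pos: [0.5249, 0.0735, 0.0633]
eef_rot: [180.0, -0.1, -104.5]
contact_force: [-0.2, -8.3, 3.4]
gripper_width: 0.044
```

Call:
carry_out(commands=[0.002, 0.01, 0, 0, 0, 0, 0, 0, 0, 0])

```text
time_s: 22.5
tcp_pos: [0.5248, 0.0735, 0.0633]
eef_rot: [179.9, -0.1, -104.5]
contact_force: [-0.0, -10.7, 3.6]
gripper_width: 0.0439
```

Call:
carry_out(commands=[0, 0, 0, 0, 0, 0, 0, 0, 0, 0, 0, 0, 0, 0, 0, 0, 0, 0, 0, 0, 0, 0, 0, 0, 0, 0, 0, 0, 0, 0])

```text
time_s: 23.1
tcp_pos: [0.5249, 0.0736, 0.0633]
eef_rot: [179.9, -0.1, -104.5]
contact_force: [0.2, -9.6, 2.5]
gripper_width: 0.0437
```

Call:
carry_out(commands=[0, 0, 0, 0, 0, 0, 0, 0, 0, 0, 0, 0, 0, 0, 0, 0, 0, 0, 0, 0, 0, 0, 0, 0, 0, 0, 0, 0, 0, 0])

```text
time_s: 23.7
tcp_pos: [0.5248, 0.0736, 0.0633]
eef_rot: [179.9, -0.1, -104.5]
contact_force: [1.6, -11.0, 3.2]
gripper_width: 0.0436
```

```bash
python3 - <<'E'
from h import *
s=telemetry.get_state();print({k:np.round(s[k],4) for k in("time_s","tcp_pos","eef_rot","contact_force","moment")})
p=s["tcp_pos"]*1000;print("ux",p[0]*.968-p[1]*.25,"uy",p[0]*.25+p[1]*.968)
E
```

```text
{'time_s': np.float64(23.7), 'tcp_pos': array([0.5248, 0.0736, 0.0633]), 'eef_rot': array([ 1.799429e+02, -1.319000e-01, -1.045065e+02]), 'contact_force': array([  1.6201, -11.0425,   3.1531]), 'moment': array([-3.8047, -0.2371, -0.1062])}
ux 489.6563782250066 uy 202.40694530400407
```

Both presses are done. I'll back off and go round to check by light touch that it is still home on the fence.

Call:
carry_out(commands=[-0.025, -0.097, 0, 0, 0, -0.1, -0.39, 0, 0, 0, 0, 0, 0.65, 0, 0, 0, 0, 0.65, 0, 0, 0, 0, 0.65, 0, 0])

```text
time_s: 24.2
tcp_pos: [0.5202, 0.0552, 0.1421]
eef_rot: [180.0, 0.0, -104.5]
contact_force: [0.6, 0.5, -1.4]
gripper_width: 0.0442
```

Call:
carry_out(commands=[-0.073, 0.108, 0, 0.978, 0, -0.073, 0.108, 0, 0.978, 0, -0.073, 0.108, 0, 0.978, 0, -0.073, 0.108, 0, 0.978, 0, -0.073, 0.108, 0, 0.978, 0, -0.073, 0.108, 0, 0.978, 0, -0.073, 0.108, 0, 0.978, 0, -0.073, 0.108, 0, 0.978, 0])

```text
time_s: 25.0
tcp_pos: [0.4968, 0.0901, 0.1413]
eef_rot: [-180.0, 0.0, -73.0]
contact_force: [-0.7, -0.4, 0.3]
gripper_width: 0.0436
```

Call:
carry_out(commands=[-0.073, 0.108, 0, 0.978, 0, -0.073, 0.108, 0, 0.978, 0, -0.073, 0.108, 0, 0.978, 0, -0.073, 0.108, 0, 0.978, 0, -0.073, 0.108, 0, 0.978, 0, -0.073, 0.108, 0, 0.978, 0, -0.073, 0.108, 0, 0.978, 0, -0.073, 0.108, 0, 0.978, 0])

```text
time_s: 25.8
tcp_pos: [0.4735, 0.1247, 0.1413]
eef_rot: [-180.0, 0.0, -41.7]
contact_force: [0.2, 0.3, -0.1]
gripper_width: 0.0441
```

Call:
carry_out(commands=[-0.073, 0.108, 0, 0.978, 0, -0.073, 0.108, 0, 0.978, 0, -0.073, 0.108, 0, 0.978, 0, -0.073, 0.108, 0, 0.978, 0, -0.073, 0.108, 0, 0.978, 0, -0.073, 0.108, 0, 0.978, 0, -0.073, 0.108, 0, 0.978, 0, 0, 0, 0, 0, 0])

```text
time_s: 26.6
tcp_pos: [0.4531, 0.1551, 0.1414]
eef_rot: [-180.0, -0.0, -14.4]
contact_force: [-0.2, -0.7, -0.0]
gripper_width: 0.0436
```

```bash
python3 - <<'E'
from h import *
s=telemetry.get_state();print({k:np.round(s[k],4) for k in("time_s","tcp_pos","eef_rot","contact_force","moment")})
p=s["tcp_pos"]*1000;print("ux",p[0]*.968-p[1]*.25,"uy",p[0]*.25+p[1]*.968)
E
```

```text
{'time_s': np.float64(26.6), 'tcp_pos': array([0.4531, 0.1551, 0.1414]), 'eef_rot': array([-1.799521e+02, -5.100000e-03, -1.441820e+01]), 'contact_force': array([-0.1914, -0.7343, -0.0383]), 'moment': array([-0.037 , -0.0084,  0.0113])}
ux 399.8223453573203 uy 263.38251064688245
```

Call:
carry_out(commands=[0, 0, -0.8, 0, 0, 0, 0, -0.8, 0, 0, 0, 0, -0.35, 0, 0, 0, 0, 0, 0, 0, 0.194, -0.05, 0, -0.02, 0, 0.194, -0.05, 0, 0, 0, 0, 0, 0, 0, 0])

```text
time_s: 27.3
tcp_pos: [0.4705, 0.1511, 0.0639]
eef_rot: [-179.9, -0.1, -14.6]
contact_force: [0.5, 0.3, 0.6]
gripper_width: 0.0437
```

Call:
carry_out(commands=[0.025, -0.0015, 0, 0, 0, 0.025, -0.0015, 0, 0, 0, 0, 0, 0, 0, 0])

```text
time_s: 27.6
tcp_pos: [0.4709, 0.1509, 0.0635]
eef_rot: [-180.0, -0.0, -14.6]
contact_force: [-0.7, 0.3, 0.4]
gripper_width: 0.0438
```

Call:
carry_out(commands=[0.025, -0.0015, 0, 0, 0, 0, 0, 0, 0, 0])

```text
time_s: 27.8
tcp_pos: [0.4718, 0.1509, 0.0634]
eef_rot: [-180.0, -0.0, -14.6]
contact_force: [-0.5, 0.1, -0.5]
gripper_width: 0.0437
```

```bash
python3 - <<'E'
from h import *
s=telemetry.get_state();print({k:np.round(s[k],4) for k in("time_s","tcp_pos","eef_rot","contact_force","moment")})
p=s["tcp_pos"]*1000;print("ux",p[0]*.968-p[1]*.25,"uy",p[0]*.25+p[1]*.968)
E
```

```text
{'time_s': np.float64(27.8), 'tcp_pos': array([0.4718, 0.1509, 0.0634]), 'eef_rot': array([-1.799942e+02, -4.500000e-03, -1.457470e+01]), 'contact_force': array([-0.4826,  0.1308, -0.4939]), 'moment': array([-0.0196,  0.0524,  0.0057])}
ux 419.02339663116663 uy 264.0250449608116
```

Contact should come near ux 419.6, so I'll use small steps.

Call:
carry_out(commands=[0.0127, -0.0007, 0, 0, 0, 0, 0, 0, 0, 0])

```text
time_s: 28.0
tcp_pos: [0.4721, 0.1508, 0.0633]
eef_rot: [180.0, 0.0, -14.6]
contact_force: [-1.4, 0.4, 1.5]
gripper_width: 0.044
```

Call:
carry_out(commands=[0.0127, -0.0007, 0, 0, 0, 0, 0, 0, 0, 0])

```text
time_s: 28.2
tcp_pos: [0.4723, 0.1507, 0.0633]
eef_rot: [180.0, 0.0, -14.6]
contact_force: [-5.3, 1.1, 2.3]
gripper_width: 0.044
```

Call:
carry_out(commands=[0.008, 0, 0, 0, 0, 0, 0, 0, 0, 0, 0, 0, 0, 0, 0, 0, 0, 0, 0, 0])

```text
time_s: 28.6
tcp_pos: [0.4724, 0.1507, 0.0633]
eef_rot: [180.0, 0.1, -14.6]
contact_force: [-5.5, 2.6, 4.5]
gripper_width: 0.0437
```

Call:
carry_out(commands=[0, 0, 0, 0, 0, 0, 0, 0, 0, 0, 0, 0, 0, 0, 0, 0, 0, 0, 0, 0, 0, 0, 0, 0, 0, 0, 0, 0, 0, 0])

```text
time_s: 29.2
tcp_pos: [0.4723, 0.1507, 0.0633]
eef_rot: [180.0, 0.1, -14.6]
contact_force: [-5.4, 2.5, 3.7]
gripper_width: 0.044
```

Call:
carry_out(commands=[-0.048, 0.0125, 0, 0, 0, -0.2, 0.05, 0, 0, 0, -0.4, 0.1, 0, 0, 0, 0, 0, 0.65, 0, 0, 0, 0, 0.8, 0, 0, 0, 0, 0.8, 0, 0])

```text
time_s: 29.8
tcp_pos: [0.4466, 0.1571, 0.1542]
eef_rot: [180.0, 0.0, -14.6]
contact_force: [0.7, 0.4, 0.4]
gripper_width: 0.0438
```

Call:
carry_out(commands=[-0.1, 0.8, 0.5, 0, 0, -0.1, 0.8, 0.5, 0, 0, -0.1, 0.8, 0, 0, 0, 0, 0.8, 0, 0, 0, 0, 0.8, 0, 0, 0, 0, 0.8, 0, 0, 0, 0, 0.8, 0, 0, 0, 0, 0, 0, 0, 0])

```text
time_s: 30.6
tcp_pos: [0.435, 0.3845, 0.1928]
eef_rot: [-180.0, -0.0, -14.5]
contact_force: [0.6, -0.7, -0.4]
gripper_width: 0.0437
```

```bash
python3 - <<'E'
from h import *
s=telemetry.get_state();print({k:np.round(s[k],4) for k in("time_s","tcp_pos","contact_force")})
c=cams.capture("top");im=c["frame"]
hsv=cv2.cvtColor(im,cv2.COLOR_RGB2HSV);H,S,V=[hsv[...,i].astype(int) for i in range(3)]
m=(S>60)&(H<25)&(V>60)
u=np.array([[.968,-.25],[.25,.968]])
for seed,z,lo,hi,n in(((230,200),.050,212,256,"top"),((276,222),.040,0,560,"middle")):
    col=np.arange(560)[None]; k=rect(c,m&(col>=lo)&(col<hi),z,seed,n)
    q=(ray(c,k,z)*1000)@u.T; print("ux",q[:,0].min(),q[:,0].max(),"uy",q[:,1].min(),q[:,1].max())
E
```

```text
{'time_s': np.float64(30.6), 'tcp_pos': array([0.435 , 0.3845, 0.1928]), 'contact_force': array([ 0.6155, -0.6637, -0.3904])}
top [ 212  179   34   47 1161] ((539.8809814453125, 130.5098876953125), (100.0828857421875, 121.5637435913086), 75.57423400878906)
[[469.0, 97.0], [586.0, 67.0], [611.0, 164.0], [493.0, 194.0]]
ux 429.2516060297207 550.7333603716854 uy 211.22348661545234 311.3725722596017
middle [ 198  198  101   57 1963] ((484.9417724609375, 57.01570129394531), (274.92156982421875, 164.7989044189453), 76.76155853271484)
[[373.0, -58.0], [534.0, -96.0], [597.0, 172.0], [436.0, 210.0]]
ux 371.8737425621646 538.6041956889334 uy 40.30817935763557 312.39483819620176
```

```bash
python3 -c "
from plant import r
print(r.close_job())"
```

```text
the job is handed in; nothing more can be done
None
```

The pale blank is on the jig bed, home against the fence and the brass foot, and the job was handed in at about 31 s of the 72 s. The robot was well clear by then and reading no contact force.

- **Slide:** I pushed the blank off the stack with two fingertips on its rear edge, straight along the jig. It dropped onto the bed and stayed flat.
- **Fence press:** Clear of the stack and about 25–30 mm short of the foot, I pressed it square to the fence and held about 12 N for a little over a second. While I was setting this force it peaked briefly at about 19 N, just under the 20 N limit.
- **Stop press:** I slid it along the fence until the tool stalled and the force rose, about 35 mm further on. I then held about 10–11 N there for over a second.
- **Fence check:** A final light touch at about 6 N met the blank within about 0.2 mm of where it sat at the fence press, so I found no gap at the fence.

**Final camera check:** The last top view puts the blank's edges within 1–2 mm of the touch readings, and its yaw is 14.4° against 14.5° for the jig. The stack looked unmoved in the pictures I viewed. The last numeric check of the middle blank failed because the colour mask merged it with neighbouring parts, so its final position was only judged by eye before the closing moves.

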